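Tip the music box movement down into its case and shut the lid

TASK

The music box movement stands on end inside its open case. Push it over with the fingertips so that it lies flat on its bedplate on the floor of the case, works upward, and then push the lid fully shut over it without letting it slam. Only push: do not grip or lift anything, and leave the other things on the table where they are.

Things in the scene. Friction and masses are not known exactly. Their poses are not given: they have to be found in the camera images.
- case: open wooden case on a cork board (160 x 245 x 4 mm), both fixed to the table. Outside 126 (its x) x 216 mm (its y), rim 69 mm above the table; walls 8 mm; inside 110 x 200 mm, felt floor 12 mm above the table. Origin: on the table under the case's centre; z up; +x is the hinge side, away from the robot
- movement: loose movement, about 0.45 kg, 80 wide, 110 long, 40 mm thick: brass bedplate with pinned cylinder, comb and a steel bridge at each end. Stands on end in the case's +y half, bare bedplate facing the empty -y half. Origin: centre of the end it stands on; z along its length (up at the start), x across, y from bedplate (-20 mm) to works (+20 mm): to the case's +y at the start, up when it lies flat
- heel (a point): middle of the bottom edge of the movement's bedplate, on which it tips: (0, -20, 0) mm in the movement's frame; it stays down on the case floor. Pushed near the top from the works side, towards the case's -y, the movement goes over by itself after leaning about 16 degrees, and there is room for it to lie
- head (a point): centre of the movement's upper end face: (0, 0, 110) mm in the movement's frame, 122 mm above the table at the start, well above the case's rim; the bridge there (14 mm high, 70 mm wide, reaching to y = +20 mm) is solid and can be pushed
- lid (a joint): angle of the wooden lid in rad: 0 shut, 1.57 upright, stop at 1.95 leaning back away from the robot; it starts open at 1.6 to 1.85. The hinge is stiff: the lid stays where it is left, and a push of 2 to 4 N near its free edge turns it
- lid_hinge (a point): middle of the hinge line, at the top of the case's +x wall: (63, 0, 69.5) mm in the case's frame; the hinge line runs along the case's y
- lid_edge (a point): middle of the lid's free edge, on its outer face. The lid is a panel 126 mm from hinge line to free edge, 216 mm along the hinge, 10 mm thick; shut, its flat top is 79.5 mm above the table, and this point is then (-63, 0, 79.5) mm in the case's frame
- spare_cylinder: spare brass pinned cylinder standing on end, 34 mm across, 96 mm high with its arbor, beside the case's +y end; bystander. Origin: centre of its underside
- tuning_comb: loose steel tuning comb on a brass base, 66 x 90 x 11 mm, lying flat behind the case (its hinge side); bystander. Origin: on its underside near the middle
- fly_governor: small nickel fly governor, 34 x 24 x 40 mm, beside the case's -y end; bystander. Origin: centre of its underside
- screwdriver: boxwood-handled screwdriver lying in front of the case, 171 mm long, handle 25 mm thick; bystander. Origin: under its middle, x towards the blade
- screw_jar: amber glass jar with a steel cap, 52 mm across, 60 mm high, left part of the table; bystander. Origin: centre of its underside
- loupe: black eye loupe standing on its wide end, 38 mm across, 36 mm high, right part of the table; bystander. Origin: centre of its underside
- winding_key: steel winding key lying flat, 59 mm long, right part of the table; bystander. Origin: on its underside
Things that resemble listed ones, but are neither listed nor needed, are in the scene too. What is shaped like the movement but blue or green is not meant.

How it is judged (in metres and radians):
On the way, in this order (a step that is already met when the one before it is completed fails the run):
1. the movement lies flat on its bedplate inside the case, works up, with the lid still open (angle between movement's own y axis and vertical below 0.12 rad and z of movement in the frame of case below 0.05 m and x of heel in the frame of case between -0.055 and 0.055 m and y of heel in the frame of case below 0.1 m and y of head in the frame of case above -0.1 m and linear speed of movement below 0.03 m/s and value of joint lid above 0.8 rad), for 0.2 s.
2. the lid is shut (value of joint lid below 0.05 rad), for 0.2 s.
At the end, for the whole second after the job is handed in: the lid is shut (within 0.05 rad, about 6 mm at its edge), and the movement lies inside the case on its bedplate, works up, level within 0.12 rad, at rest (angle between movement's own y axis and vertical below 0.12 rad and z of movement in the frame of case below 0.05 m and x of heel in the frame of case between -0.055 and 0.055 m and y of heel in the frame of case below 0.1 m and y of head in the frame of case above -0.1 m and linear speed of movement below 0.03 m/s and value of joint lid below 0.05 rad); the robot touches nothing.
It fails at once if the movement is lifted: the edge it tips on rises more than 25 mm off the case floor (z of heel in the frame of case above 0.037 m).
It fails at once if the lid slams (closes faster than 4 rad/s) (velocity of joint lid below -4 rad/s).
It fails at once if another thing on the table is moved more than 25 mm (distance of any of spare_cylinder, tuning_comb, fly_governor, screwdriver, screw_jar, loupe, winding_key from where it was at the start of the episode above 0.025 m).
It also fails if it takes over 43 s, if anything falls off the work surface, if the arm or the gripper's body presses on something with over 40 N, if the wrist force passes 120 N, or if a joint passes its speed limit or range.

ROBOT

A 6-joint arm with a two-finger parallel gripper is mounted at the origin on the work surface. World frame = base frame: x ahead of the robot, y to its left, z up, the work surface at z = 0. Lengths are in mm, angles in rad, forces in N, time in s.
With the tool pointing down it reaches from about 400 to 825 mm from the base axis. Payload 7 kg.
Tool frame: the origin (TCP) lies on the centre line of the jaws, within the pads' length; the fingertips stand ahead of it and the grasp point (between the pads) lies 6 mm ahead of it (arm.nose_length is the z of the fingertips in the tool frame, in mm); z points along the fingers, y is the line along which they close (so a half turn about z gives the same grasp; the last joint's range is limited). The gripper opens to 88 mm and grips with 3 to 60 N. Pads are 19 mm wide; open, the fingers measure 130 mm over their backs; the gripper's body (78 mm by 193 mm) begins 47 mm behind the grasp point.
Start: joints at [1.545, 0.359, 0.012, 0, -1.224, -0.288], TCP at [208.364, 642.012, 251.561] pointing down, gripper open.
Joint ranges: [-3.07, 3.07], [-1.43, 2.12], [-1.02, 1.25], [-3.03, 1.67], [-3.05, -0], [-3.03, 3.03]. Speed limits (rad/s): [2.39, 2.39, 3.01, 3.14, 3.14, 3.14].

INTERFACE

Orientations are given as a 3x3 rotation matrix whose columns are the frame's x, y, z axes.
In Python, from workcell import arm gives the robot as it stands.
- The arm moves only by the tool carry_out, never from a script. Its argument "deltas" is a list of rows, each a list of 5 numbers: the shift along the tool's x, y, z in m, then the turn about the tool's z in degrees, then the finger opening in m, from 0 to 0.0876. A call has 1 to 10 rows; each row shifts and turns the commanded pose from where the row before left it, along the tool's axes as they then stand; what a row does not reach is not made up. A row lasts 1/12 s, in which the tool goes at most 41.7 mm and 7.16 degrees, less where a joint would pass 70% of its speed; a pose out of reach is approached as far as the arm can. A call is refused whole if a number of a shift passes 0.0417 or a number of a turn 7.16, either way. A call with a gripper value outside its range is refused whole. The fingers move at their own pace and stop on an object; the grip force is fixed at half the most. Time passes only in rows, so rows that do not move let the fingers close. It gives the time, the measured TCP pose, the force, the opening and the grip force at its end, in the units of the state.
- arm.state(): the state, without advancing time (a new reading comes with each control period).
- arm.capture(name): name is "scene" or "top" or "wrist"; returns a dict with "color" (420x560x3 uint8, blue, green, red), "range_z" (420x560 float32, mm along the optical axis (not along the pixel's ray), 0 where there is no reading), "vfov" (degrees; the focal length in pixels is half the picture's height over the tangent of half this angle, whatever the lens; pixels are square), "cx", "cy" (the principal point, pixels), "R" (3x3) and "t" (3): a world point X has camera coordinates R X + t; the wrist camera has in their place "tool_from_camera" (4x4, takes a point from camera to tool coordinates, whose origin is the TCP and whose axes are the flange's). Camera axes: x right, y down, z forward; pixel columns grow to the right and rows downward; lengths in mm; the calibration is good to about 2 mm. The wrist camera is an equidistant fisheye: a pixel r from the principal point sees the ray r / f radians off the axis. A picture is of the moment at which its call begins: read the wrist's pose just before it.
- arm.close_job(): hands the job in; it is judged then, once.
Trained networks look in a picture, given as the dict that the camera call returned (one of the last four; its "shot" number tells which), for a name from the list of things; names that differ only in an ending like _2 or _b are one class to them, and where a whole thing is asked for, a point or a joint stands for the part that bears it (a point fixed in the world has none). Each returns a list of dicts, best first, with "p" (0 to 1); they miss things now and then, are a little off and sometimes report something else, mostly with a low value. They report only what shows in the picture. A call takes as long as a camera call. They do not tell look-alikes from the thing itself.
- arm.spot_in(picture, query): "bbox" ([left, top, right, bottom] in pixels, round what is visible of it).
- arm.masks_of(picture, query): "region" (420x560 bool, what is visible of it) and "bbox" ([left, top, right, bottom] in pixels, round what is visible of it).
The state is a dict: "clock": time; "joints": joint angles; "qvel": joint speeds; "effort": joint torques, N m; "tcp_pos": TCP position; "ee_rot": TCP orientation; "wrist_force": force on the tool from outside, world axes, zero at the start; "ft_torque": the same for the moment, N m; "finger_gap": finger opening in mm; "grasp_force": force on a finger pad.
Only numpy, scipy, OpenCV 4.12 (cv2) and the standard library are available. Lean on these libraries where they do the work, as an engineer would, in place of code of your own. Each camera call takes 0.05 s, during which the arm holds its last target. There are 200 camera calls.

## Working session

There is one attempt and no reset: what is moved stays moved. The work goes in short steps, Python scripts to look and compute and a tool call to move; the robot and the scene stay as the last step left them, time stands still between calls to the robot, and variables do not carry over. Pictures are saved under pics/ and viewed, at most 10 in all, crops included, and the job is handed in when it is done.

Besides the shell and the picture viewer there is one more tool, called after "Call:" as name(argument=value, ...) on one line, values as JSON. carry_out: Moves the arm, as the interface text tells. Its arguments: {"type":"object","properties":{"deltas":{"type":"array","items":{"type":"array","items":{"type":"number"}}}},"required":["deltas"]}

```bash
mkdir -p pics; ls
cat > h.py <<'E'
import numpy as np, cv2
from workcell import arm
def world(p,us,vs):
    f=p["color"].shape[0]/2/np.tan(np.radians(p["vfov"])/2)
    us=np.asarray(us);vs=np.asarray(vs);z=p["range_z"][vs,us].astype(float)
    c=np.stack([(us-p["cx"])/f*z,(vs-p["cy"])/f*z,z],-1)
    return (c-p["t"])@p["R"],z
E
python3 - <<'E'
from h import *
s=arm.state();print(s["clock"],s["tcp_pos"],s["ee_rot"],arm.nose_length,s["finger_gap"])
for n in("scene","top"):
    p=arm.capture(n);cv2.imwrite(f"pics/{n}0.png",p["color"])
    print(n,p["R"],p["t"])
    for q in("movement","case","lid","spare_cylinder","fly_governor","tuning_comb","screwdriver","screw_jar"):
        for d in arm.masks_of(p,q)[:3]:
            v,u=np.nonzero(d["region"]);w,z=world(p,u,v);w=w[z>0]
            print(q,round(d["p"],2),np.round(d["bbox"]),np.round(np.median(w,0)),np.round(np.percentile(w,2,axis=0)),np.round(np.percentile(w,98,axis=0)))
E
```

```text
pics
0.0 [208.23897302 641.60284293 250.62289125] [[ 9.51125555e-01 -3.08804194e-01 -3.85453500e-04]
 [-3.08804405e-01 -9.51124184e-01 -1.62050982e-03]
 [ 1.33806082e-04  1.66033804e-03 -9.99998613e-01]] 25.0 88.04290942033174
scene [[ 0.06547533  0.99769163  0.01801111]
 [ 0.63991152 -0.02813202 -0.76793349]
 [-0.76565412  0.06180621 -0.64027631]] [ -55.62020355 -298.37040952 1541.46829286]
movement 0.95 [373. 221. 404. 275.] [720. 272.  79.] [647. 249.  -0.] [745. 318. 111.]
movement 0.84 [350. 158. 383. 198.] [411. 294.  76.] [374. 256.   8.] [433. 326. 112.]
movement 0.75 [338. 253. 366. 305.] [817. 164.  79.] [759. 144.   1.] [838. 185. 112.]
case 0.93 [268. 186. 366. 243.] [618. 103.  95.] [511.  -5.   1.] [634. 216. 192.]
case 0.26 [327. 181. 342. 189.] [514. 165. 121.] [496. 149. 107.] [528. 187. 124.]
lid 0.62 [278. 187. 366. 225.] [625. 110. 141.] [612.   7.  72.] [634. 213. 193.]
spare_cylinder 0.87 [369. 198. 383. 229.] [564. 288.  55.] [543. 277.   5.] [569. 303.  90.]
tuning_comb 0.79 [312. 244. 346. 268.] [680. 137.  10.] [640.  95.  -1.] [714. 178.  14.]
tuning_comb 0
[... 712 characters left out ...]
e 0.44 [217. 217. 236. 252.] [531. 161. 120.] [494. 146.  21.] [569. 185. 125.]
lid 0.86 [200. 183. 293. 207.] [616. 107. 146.] [602.   4.  69.] [632. 210. 194.]
spare_cylinder 0.54 [167. 220. 189. 240.] [547. 285.  84.] [533. 274.  -1.] [567. 315.  94.]
fly_governor 0.61 [312. 233. 325. 245.] [521. -66.  28.] [512. -79.   0.] [534. -49.  38.]
tuning_comb 0.7 [222. 170. 256. 185.] [696. 129.   9.] [684. 101.  -4.] [712. 173.  14.]
screwdriver 0.76 [212. 273. 279. 282.] [431.  79.  21.] [419.  38.  11.] [440. 200.  26.]
screw_jar 0.86 [153. 217. 171. 239.] [553. 333.  58.] [533. 315.  16.] [579. 356.  65.]
screw_jar 0.75 [218. 216. 236. 255.] [528. 161. 120.] [494. 146.  21.] [567. 185. 125.]
```

Run:
```python
from h import *
p=arm.capture("top");v,u=np.mgrid[0:420,0:560];w,z=world(p,u.ravel(),v.ravel());w=w[z>0]
box=(w[:,0]>440)&(w[:,0]<680)&(w[:,1]>-40)&(w[:,1]<250)
w=w[box]
rim=w[(abs(w[:,2]-69)<4)&(w[:,0]<600)]
r=cv2.minAreaRect(rim[:,:2].astype(np.float32));print("rim",len(rim),r,cv2.boxPoints(r))
m=w[(abs(w[:,2]-122)<5)&(w[:,0]<590)]
r=cv2.minAreaRect(m[:,:2].astype(np.float32));print("head",len(m),m[:,2].mean(),r,cv2.boxPoints(r))
l=w[(w[:,2]>80)&(w[:,0]>595)]
c=l.mean(0);print("lid",c,np.linalg.svd(l-c,full_matrices=False)[2],l.min(0),l.max(0))
b=w[(abs(w[:,2]-4)<2)];r=cv2.minAreaRect(b[:,:2].astype(np.float32));print("board",r)
cv2.imwrite("pics/c.png",cv2.resize(p["color"][140:320,140:340],None,fx=3,fy=3,interpolation=cv2.INTER_CUBIC))
```

```text
rim 718 ((538.873291015625, 109.70941162109375), (215.5272979736328, 124.36349487304688), 88.7950210571289) [[474.4391       3.2772293 ]
 [598.7751       0.66194916]
 [603.3075     216.1416    ]
 [478.9715     218.75687   ]]
head 467 121.05233920089138 ((533.2030029296875, 165.85552978515625), (78.81037139892578, 39.01070785522461), 0.7220457792282104) [[493.55515 184.86276]
 [494.04672 145.85516]
 [572.8508  146.8483 ]
 [572.35925 185.8559 ]]
lid [616.68356035 107.09509135 148.29351685] [[-0.01567717 -0.99987486  0.00212137]
 [ 0.19679325 -0.0010054   0.98044449]
 [-0.98031966  0.01578806  0.19678438]] [602.21122341   0.67420567  80.00332873] [634.30324433 216.0901359  198.0668915 ]
board ((559.3834838867188, 105.04248809814453), (238.51910400390625, 289.7512512207031), 0.22504496574401855)
```

View pics/c.png

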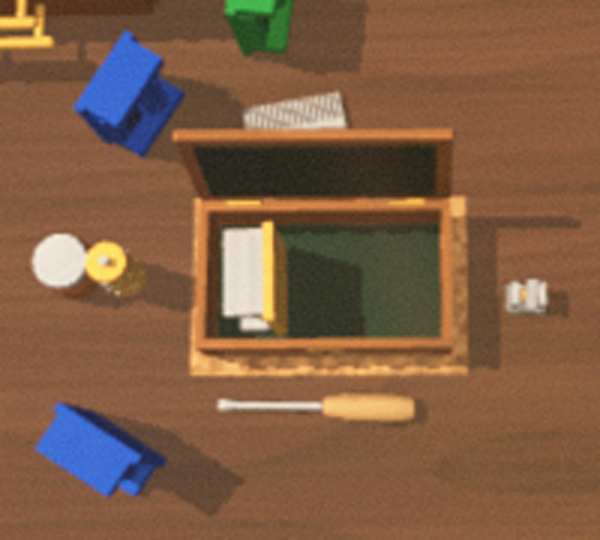

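View pics/scene0.png

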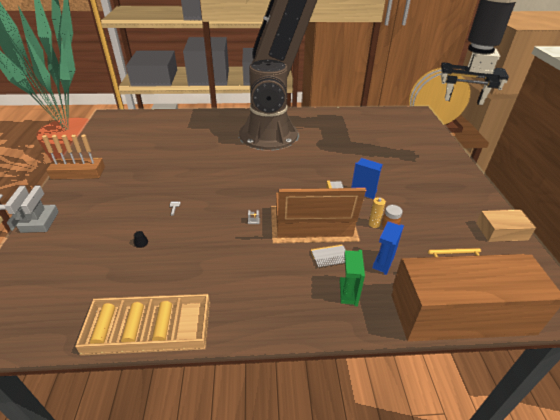

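The movement meant is the brass and steel piece standing in the case, crop (245, 275). Its bedplate, the yellow edge at crop x≈268, faces -y. The blue blocks at (100, 450) and (130, 95) and the green one at (258, 20) are look-alikes. The lid stands at about 1.77 rad.

I'll turn the tool square to the case and close the fingers.

Call:
carry_out(deltas=[[0,0,0,-6,0],[0,0,0,-6,0],[0,0,0,-5.5,0],[0,0,0,0,0],[0.025,0.031,0,0,0],[0.025,0.031,0,0,0],[0.025,0.031,0,0,0],[0.025,0.031,0,0,0],[0.025,0.031,0,0,0],[0.025,0.031,0,0,0]])

```text
clock: 1.78
tcp_pos: [357.6, 453.2, 251.9]
ee_rot: [[1.0, -0.012, 0.0], [-0.012, -1.0, 0.0], [0.0, -0.0, -1.0]]
wrist_force: [1.3, 1.3, 1.0]
finger_gap: 26.5
grasp_force: 0.0
```

Call:
carry_out(deltas=[[0.025,0.031,0,0,0],[0.025,0.031,0,0,0],[0.025,0.031,0,0,0],[0.025,0.031,0,0,0],[0.025,0.031,0,0,0],[0.025,0.031,0,0,0],[0.02,0.02,0,0,0],[0,0,0,0,0]])

```text
clock: 2.45
tcp_pos: [527.6, 243.8, 251.5]
ee_rot: [[1.0, -0.016, 0.0], [-0.016, -1.0, -0.001], [0.0, 0.001, -1.0]]
wrist_force: [0.1, 1.2, -0.1]
finger_gap: 0.8
grasp_force: 0.0
```

Call:
carry_out(deltas=[[0.005,0,0.03,0,0],[0,0,0.03,0,0],[0,0,0.03,0,0],[0,0,0.022,0,0],[0,0,0,0,0],[0,0.006,0,0,0],[0,0.006,0,0,0],[0,0.006,0,0,0],[0,0.006,0,0,0],[0,0,0,0,0]])

```text
clock: 3.28
tcp_pos: [530.2, 222.4, 141.0]
ee_rot: [[1.0, -0.009, 0.001], [-0.009, -1.0, 0.001], [0.001, -0.001, -1.0]]
wrist_force: [0.0, -0.3, 0.3]
finger_gap: 0.8
grasp_force: 0.0
```

Call:
carry_out(deltas=[[0.002,0.004,0.004,0,0],[0,0.004,0,0,0],[0,0.004,0,0,0],[0,0.004,0,0,0],[0,0.004,0,0,0],[0,0.004,0,0,0],[0,0.004,0,0,0],[0,0,0,0,0]])

```text
clock: 3.95
tcp_pos: [531.5, 194.6, 135.6]
ee_rot: [[1.0, -0.009, -0.0], [-0.009, -1.0, -0.0], [-0.0, 0.0, -1.0]]
wrist_force: [-0.6, 0.3, -0.3]
finger_gap: 0.6
grasp_force: 0.1
```

Call:
carry_out(deltas=[[0,0.004,0,0,0],[0,0.004,0,0,0],[0,0.004,0,0,0],[0,0.004,0,0,0],[0,0.004,0,0,0],[0,0,0,0,0]])

```text
clock: 4.45
tcp_pos: [531.2, 174.4, 135.5]
ee_rot: [[1.0, -0.009, -0.0], [-0.009, -1.0, -0.0], [-0.0, 0.0, -1.0]]
wrist_force: [0.3, 0.2, 0.4]
finger_gap: 0.2
grasp_force: 0.0
```

Run:
```python
from h import *
a=arm.capture("scene")["color"];b=arm.capture("top")["color"]
f=lambda i,y,x:cv2.resize(i[y:y+130,x:x+130],(400,400),interpolation=cv2.INTER_CUBIC)
cv2.imwrite("pics/p1.png",np.hstack([f(a,130,260),f(b,150,180)]))
```

```text
(no output)
```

View pics/p1.png

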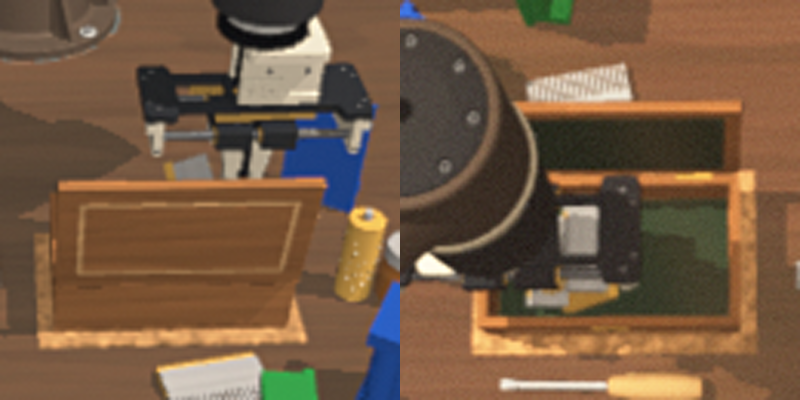

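The movement is leaning: the brass bedplate shows at panel (590, 300) and the fingers are behind it. I'll keep pushing.

Call:
carry_out(deltas=[[0,0.004,0,0,0],[0,0.004,0,0,0],[0,0.004,0,0,0],[0,0.004,0,0,0],[0,0.004,0,0,0],[0,0.004,0,0,0],[0,0,0,0,0],[0,0,0,0,0],[0,0,0,0,0]])

```text
clock: 5.3
tcp_pos: [531.4, 151.3, 135.6]
ee_rot: [[1.0, -0.009, 0.0], [-0.009, -1.0, 0.0], [0.0, -0.0, -1.0]]
wrist_force: [-0.4, 0.3, -1.3]
finger_gap: 0.6
grasp_force: 0.0
```

Call:
carry_out(deltas=[[0,0,-0.03,0,0],[0,0,-0.04,0,0],[0,0,-0.04,0,0],[0.005,0,-0.02,0,0],[0.02,0,0,0,0],[0,0,0,0,0]])

```text
clock: 5.8
tcp_pos: [558.9, 151.9, 267.4]
ee_rot: [[1.0, -0.008, 0.004], [-0.008, -1.0, 0.002], [0.004, -0.002, -1.0]]
wrist_force: [0.2, -0.2, 0.3]
finger_gap: 0.5
grasp_force: 0.0
```

Run:
```python
from h import *
p=arm.capture("top");b=p["color"]
cv2.imwrite("pics/p2.png",cv2.resize(b[150:280,180:310],(600,600),interpolation=cv2.INTER_CUBIC))
for d in arm.masks_of(p,"movement"):
    v,u=np.nonzero(d["region"]);w,z=world(p,u,v);w=w[z>0];print(round(d["p"],2),np.round(np.percentile(w,[2,50,98],axis=0)).tolist())
```

```text
0.91 [[758.0, 143.0, 10.0], [792.0, 158.0, 108.0], [829.0, 180.0, 113.0]]
0.77 [[366.0, 254.0, 9.0], [394.0, 290.0, 108.0], [430.0, 327.0, 112.0]]
0.67 [[496.0, 38.0, 15.0], [530.0, 90.0, 37.0], [570.0, 143.0, 54.0]]
```

View pics/p2.png

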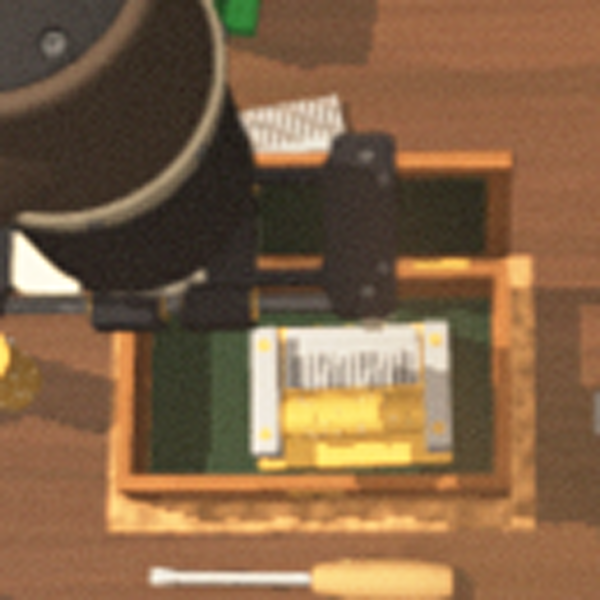

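The movement lies flat with its works up, spanning y 38–143 with its top at about 54 mm. Next I go behind the lid.

Call:
carry_out(deltas=[[0.022,0.008,0,0,0],[0.022,0.008,0,0,0],[0.022,0.008,0,0,0],[0.022,0.008,0,0,0],[0.022,0.01,0,0,0],[0,0,0,0,0],[0,0,0.025,0,0],[0,0,0.025,0,0],[0,0,0.025,0,0],[0,0,0,0,0]])

```text
clock: 6.73
tcp_pos: [662.1, 107.5, 184.3]
ee_rot: [[1.0, -0.009, -0.01], [-0.009, -1.0, -0.002], [-0.01, 0.003, -1.0]]
wrist_force: [-1.4, -0.2, -1.0]
finger_gap: 0.5
grasp_force: 0.0
```

Call:
carry_out(deltas=[[-0.005,0,0,0,0],[-0.005,0,0,0,0],[-0.005,0,0,0,0],[-0.005,0,0,0,0],[-0.005,0,0,0,0],[-0.005,0,0,0,0],[-0.005,0,0,0,0],[-0.005,0,0,0,0],[0,0,0,0,0]])

```text
clock: 7.48
tcp_pos: [624.9, 108.5, 190.9]
ee_rot: [[1.0, -0.008, -0.0], [-0.008, -1.0, 0.0], [-0.0, -0.0, -1.0]]
wrist_force: [-0.9, 0.6, 0.2]
finger_gap: 0.7
grasp_force: 0.0
```

Call:
carry_out(deltas=[[-0.009,0,0.003,0,0],[-0.009,0,0.003,0,0],[-0.009,0,0.0015,0,0],[-0.009,0,0.0015,0,0],[-0.0085,0,0.003,0,0],[-0.0085,0,0.003,0,0],[-0.0077,0,0.0048,0,0],[-0.0077,0,0.0048,0,0],[0,0,0,0,0]])

```text
clock: 8.23
tcp_pos: [555.1, 108.7, 164.8]
ee_rot: [[1.0, -0.008, -0.003], [-0.008, -1.0, -0.001], [-0.003, 0.001, -1.0]]
wrist_force: [-0.4, 0.3, -1.4]
finger_gap: 0.3
grasp_force: 0.0
```

Run:
```python
from h import *
a=arm.capture("scene")["color"];b=arm.capture("top")["color"]
f=lambda i,y,x:cv2.resize(i[y:y+130,x:x+130],(400,400),interpolation=cv2.INTER_CUBIC)
cv2.imwrite("pics/p3.png",np.hstack([f(a,130,260),f(b,150,180)]))
```

```text
(no output)
```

View pics/p3.png

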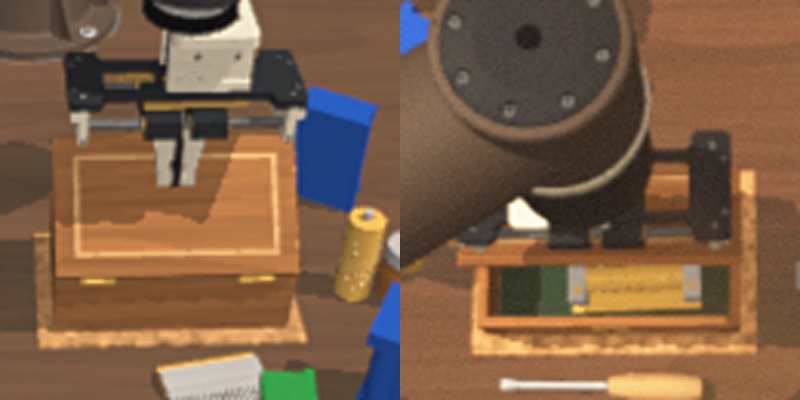

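The lid is following the fingers, now about 0.8 rad with the tips at left panel (175, 180), and the movement is still flat. I'll continue along the arc.

Call:
carry_out(deltas=[[-0.006,0,0.006,0,0],[-0.006,0,0.006,0,0],[-0.005,0,0.0075,0,0],[-0.005,0,0.0075,0,0],[-0.0036,0,0.008,0,0],[-0.0036,0,0.0083,0,0],[-0.002,0,0.006,0,0],[0,0,0,0,0]])

```text
clock: 9.0
tcp_pos: [525.0, 108.8, 114.9]
ee_rot: [[1.0, -0.009, -0.003], [-0.009, -1.0, -0.001], [-0.003, 0.001, -1.0]]
wrist_force: [-0.1, -0.6, -0.9]
finger_gap: 0.3
grasp_force: 0.0
```

Call:
carry_out(deltas=[[-0.001,0,0.004,0,0],[-0.001,0,0.003,0,0],[0,0,0.002,0,0],[0,0,0.0015,0,0],[0,0,0.001,0,0],[0,0,0,0,0],[0,0,0,0,0]])

```text
clock: 9.58
tcp_pos: [524.4, 109.4, 105.2]
ee_rot: [[1.0, -0.008, 0.0], [-0.008, -1.0, 0.0], [0.0, -0.0, -1.0]]
wrist_force: [0.3, 0.3, 1.4]
finger_gap: 0.2
grasp_force: 0.0
```

Shut height would be a TCP z of about 104.5, so I press a little further and watch the force.

Call:
carry_out(deltas=[[0,0,0.001,0,0],[0,0,0.001,0,0],[0,0,0,0,0],[0,0,0,0,0]])

```text
clock: 9.92
tcp_pos: [524.6, 109.4, 104.7]
ee_rot: [[1.0, -0.008, 0.001], [-0.008, -1.0, 0.0], [0.001, -0.0, -1.0]]
wrist_force: [-5.8, 0.4, 13.9]
finger_gap: 0.1
grasp_force: 7.1
```

The force has risen to 14 N at shut height, so the lid is on its stop. I'll retreat upward and check.

Call:
carry_out(deltas=[[0,0,-0.01,0,0],[0,0,-0.03,0,0],[0,0,-0.04,0,0],[0,0,-0.04,0,0],[-0.03,0,-0.03,0,0],[-0.04,0,0,0,0],[-0.03,0,0,0,0],[0,0,0,0,0],[0,0,0,0,0]])

```text
clock: 10.67
tcp_pos: [423.9, 110.2, 253.9]
ee_rot: [[1.0, -0.007, 0.002], [-0.007, -1.0, 0.002], [0.002, -0.002, -1.0]]
wrist_force: [1.1, 0.2, 0.7]
finger_gap: 0.4
grasp_force: 0.0
```

Run:
```python
from h import *
p=arm.capture("scene");cv2.imwrite("pics/p4.png",cv2.resize(p["color"][130:290,220:430],None,fx=3,fy=3,interpolation=cv2.INTER_CUBIC))
for n in("scene","top"):
    p=arm.capture(n);v,u=np.mgrid[0:420,0:560];w,z=world(p,u.ravel(),v.ravel());w=w[z>0]
    k=w[(w[:,0]>482)&(w[:,0]<598)&(w[:,1]>10)&(w[:,1]<205)&(w[:,2]>60)&(w[:,2]<110)]
    A=np.c_[k[:,0]-602,np.ones(len(k))];print(n,len(k),np.linalg.lstsq(A,k[:,2],rcond=None)[0])
```

```text
scene 1760 [-1.7497237e-03  7.9452110e+01]
top 1754 [-1.53794398e-03  7.89977782e+01]
```

View pics/p4.png

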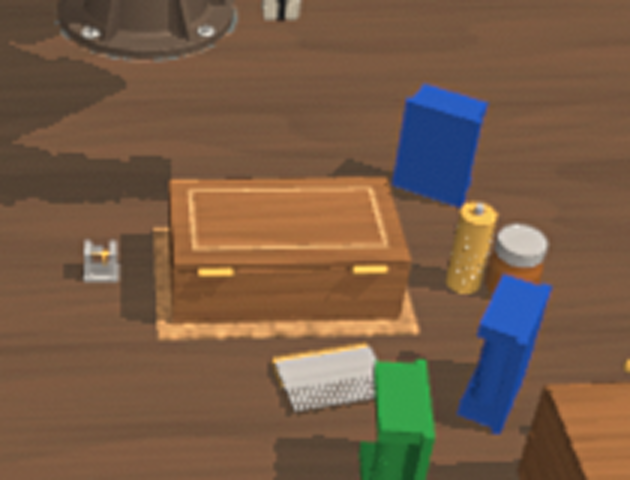

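The lid, at picture (290, 220), is shut: its top is at about 79.3 mm with a slope of 0.002 rad. The other things are where they were, and the arm is clear.

```bash
python3 -c "
from workcell import arm
print(arm.close_job())"
```

```text
the job is handed in; nothing more can be done
None
```

I pushed the movement over so it lay flat with its works up, then pushed the lid fully shut over it. The job is handed in at about 11 s; no verdict was returned.

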